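Switch the vial feeder to the empty rack

TASK

The left rack of the vial feeder is full. With the fingertips, first push the empty right-hand rack fully home against the gate, then press the raised right end of the seesaw gate's rocker bar all the way down, so that the three waiting vials roll into the right-hand rack. Pick nothing up, do not touch the vials, leave the full rack's vials where they are and the other things on the counter undisturbed.

Things in the scene. Friction and masses are not known exactly. Their poses are not given: they have to be found in the camera images.
- feeder: vial feeder fixed to the counter on a grey base plate, 90 x 270 x 6 mm, y = -165 to 105 mm. Origin on the counter under the gate's pivot; x points away from the robot (yaw 0), y left, z up. Gate cheeks and both racks lie within x = -34 to 34 mm; the fixed left rack at y = 22 to 95 mm, the sliding right-hand rack on the -y side; rack side walls reach z = 61 mm, cheeks 70 mm
- pivot (a point): middle of the gate, on its pivot axis, which runs along the feeder's x, 60 mm above the counter; the gate is a steel plate 60 mm along x by 42 mm across
- magazine_top (a point): centre of the open top of the upright magazine, 150 mm above the counter, that holds waiting vials over the gate; 68 x 32 mm outside
- rack (a joint): how far the right-hand rack is drawn out, m: 0 = home against the gate (a hard stop), 0.06 = fully out. It is an aluminium trough sloping away from the gate, which slides on runners along the feeder's y, inward being +y; it stays where it is left, friction about 2 N
- rack_end (a point): centre of the outer face of the right-hand rack's end wall; the wall is upright, 68 mm wide along the feeder's x, 4 mm thick, z = 8 to 72 mm, this point at z = 40 mm; the face looks to the feeder's -y. At home it stands at y = -95 mm in the feeder's frame
- gate (a joint): tilt of the seesaw gate, rad: 0 = left side fully down (feeds the left rack), 0.44 = right side fully down (feeds the right rack), hard stops at both. Stiff pivot: it stays where it is left; a press of about 2 N on a pad moves it
- right_pad (a point): top centre of the rubber pad (34 x 34 mm) on the right end of the gate's rocker bar, 60 mm right of the pivot. The bar (150 x 24 x 6 mm) turns with the gate and lies 90 mm in front of the gate's middle (feeder x = -90 mm), on the robot's side. This point is about 79 mm above the counter with the gate left, about 53 mm with the gate right
- left_pad (a point): the same on the left end of the rocker bar
- vial1: closed sample vial, white with a grey band, 24 mm in diameter, 56 mm long over its rounded ends, 18 g, slippery, lying along the feeder's x; origin at its centre. One of the three that fill the left rack.
- vial2: closed sample vial, white with a grey band, 24 mm in diameter, 56 mm long over its rounded ends, 18 g, slippery, lying along the feeder's x; origin at its centre. One of the three that fill the left rack.
- vial3: closed sample vial, white with a grey band, 24 mm in diameter, 56 mm long over its rounded ends, 18 g, slippery, lying along the feeder's x; origin at its centre. One of the three that fill the left rack.
- vial4: closed sample vial, white with a grey band, 24 mm in diameter, 56 mm long over its rounded ends, 18 g, slippery, lying along the feeder's x; origin at its centre. One of the three that wait stacked on the gate, in the magazine.
- vial5: closed sample vial, white with a grey band, 24 mm in diameter, 56 mm long over its rounded ends, 18 g, slippery, lying along the feeder's x; origin at its centre. One of the three that wait stacked on the gate, in the magazine.
- vial6: closed sample vial, white with a grey band, 24 mm in diameter, 56 mm long over its rounded ends, 18 g, slippery, lying along the feeder's x; origin at its centre. One of the three that wait stacked on the gate, in the magazine.
- jar: closed jar, 52 mm in diameter, 65 mm high, behind the feeder; bystander, origin under its centre
- tape: roll of tape lying flat, 76 mm in diameter, 25 mm high, in front of the feeder on the right; bystander, origin under its centre
- carton: small cardboard carton 60 x 110 x 45 mm, behind the feeder on the right; bystander, origin under its centre
- stapler: black stapler 130 x 36 x 55 mm along its x, left of the feeder; bystander, origin under its centre
- penlight: steel penlight 12 x 115 x 13 mm along its y, in front of the feeder on the left; bystander, origin under its centre
- bottle: white bottle 64 mm in diameter, 150 mm high, near the left cases; bystander, origin under its centre
Not all that is in view belongs to the job. Leave any blue look-alike of the vial6 alone.

How it is judged:
On the way, in this order (a step that is already met when the one before it is completed fails the run):
1. the right-hand rack is home while the gate still feeds left (value of joint rack below 0.003 m and value of joint gate below 0.08 rad), for 0.2 s.
2. the gate is rocked fully over to the right (value of joint rack below 0.003 m and value of joint gate above 0.4 rad), for 0.1 s.
At the end, for the whole second after the job is handed in: The right-hand rack is within 3 mm of home, the gate is tilted right by more than 0.40 of 0.44 rad, the three waiting vials lie at rest in the right-hand rack and the first three still lie at rest in the left rack (all of step 2 and x of vial1 in the frame of feeder between -0.012 and 0.012 m and y of vial1 in the frame of feeder between 0.026 and 0.095 m and z of vial1 in the frame of feeder between 0.045 and 0.072 m and x of vial2 in the frame of feeder between -0.012 and 0.012 m and y of vial2 in the frame of feeder between 0.026 and 0.095 m and z of vial2 in the frame of feeder between 0.045 and 0.072 m and x of vial3 in the frame of feeder between -0.012 and 0.012 m and y of vial3 in the frame of feeder between 0.026 and 0.095 m and z of vial3 in the frame of feeder between 0.045 and 0.072 m and x of vial4 in the frame of feeder between -0.012 and 0.012 m and y of vial4 in the frame of feeder between -0.098 and -0.026 m and z of vial4 in the frame of feeder between 0.045 and 0.072 m and x of vial5 in the frame of feeder between -0.012 and 0.012 m and y of vial5 in the frame of feeder between -0.098 and -0.026 m and z of vial5 in the frame of feeder between 0.045 and 0.072 m and x of vial6 in the frame of feeder between -0.012 and 0.012 m and y of vial6 in the frame of feeder between -0.098 and -0.026 m and z of vial6 in the frame of feeder between 0.045 and 0.072 m and linear speed of each of vial1, vial2, vial3, vial4, vial5, vial6 below 0.02 m/s); the robot touches nothing.
It fails at once if a vial is touched by the robot (contact force between any of vial1, vial2, vial3, vial4, vial5, vial6 and the fingers above 0.5 N or contact force between any of vial1, vial2, vial3, vial4, vial5, vial6 and the arm above 0.5 N).
It fails at once if a vial is lifted (height (world z) of any of vial1, vial2, vial3, vial4, vial5, vial6 above 0.14 m).
It fails at once if a bystander is moved more than 20 mm (distance of any of jar, tape, carton, stapler, penlight, bottle from where it was at the start of the episode above 0.02 m).
It also fails if it takes over 38 s, if anything falls off the work surface, if the arm or the gripper's body presses on something with over 40 N, if the wrist force passes 120 N, or if a joint passes its speed limit or range.

ROBOT

A 6-joint arm with a two-finger parallel gripper is mounted at the origin on the work surface. World frame = base frame: x ahead of the robot, y to its left, z up, the work surface at z = 0. Lengths are in m, angles in rad, forces in N, time in s.
With the tool pointing down it reaches from about 0.4 to 0.825 m from the base axis. Payload 7 kg.
Tool frame: the origin (TCP) lies at the very end of the fingers, on their centre line; the grasp point (between the pads) lies 19 mm behind it; z points along the fingers, y is the direction in which the jaws open and shut (so a half turn about z gives the same grasp; the last joint's range is limited). The gripper opens to 88 mm and grips with 3 to 60 N. Pads are 19 mm wide; open, the fingers measure 130 mm over their backs; the gripper's body (78 mm by 193 mm) begins 47 mm behind the grasp point.
Start: joints at [1.623, 0.359, 0.012, 0, -1.224, -0.288], TCP at [0.158, 0.656, 0.227] pointing down, gripper open.
Joint ranges: [-3.07, 3.07], [-1.43, 2.12], [-1.02, 1.25], [-3.03, 1.67], [-3.05, -0], [-3.03, 3.03]. Speed limits (rad/s): [2.39, 2.39, 3.01, 3.14, 3.14, 3.14].

INTERFACE

Orientations are given as [roll, pitch, yaw] about the fixed x, y, z axes, in that order (R = Rz(yaw) Ry(pitch) Rx(roll)).
In Python, from station import arm gives the robot as it stands.
- The arm moves only by the shell command python3 -m inch 'ROWS' [FORCE]. ROWS is text: rows parted by semicolons, each of 7 numbers parted by spaces: the closure, from 0 (fully open) to 1 (shut), then the shift along the tool's x, y, z each as a share of 300 mm, from -1 to 1, then the turn, a rotation vector about the tool's x, y, z each as a share of 60 degrees, from -1 to 1. In form: grip tx ty tz rx ry rz; .... A call has 1 to 12 rows; each row is the pose to reach, as a shift and turn from the pose commanded when the call began, along the tool's axes at that moment; what a row does not reach only later rows make up. A row lasts 1/10 s, in which the tool goes at most 50 mm and 8.59 degrees, less where a joint would pass 70% of its speed; a pose out of reach is approached as far as the arm can. A call with a number of a shift or a turn outside -1 to 1 is refused whole. A call with a gripper value outside its range is refused whole. The fingers move at their own pace and stop on an object; FORCE is the grip in N (left out, the last holds). Time passes only in rows, so rows that repeat a pose let the fingers close. It gives the time, the measured TCP pose, the force and the opening at its end, in the units of the state.
- arm.get_state(): the state, without advancing time (a new reading comes with each control period).
- arm.grab_frame(name): name is "side" or "top" or "wrist"; returns a dict with "img" (384x512x3 uint8, red, green, blue), "range_z" (384x512 float32, m along the optical axis (not along the pixel's ray), 0 where there is no reading), "fx", "fy", "cx", "cy" (pixels), "extrinsics" (4x4, takes a point from world to camera coordinates); the wrist camera has in their place "tool_from_camera" (4x4, takes a point from camera to tool coordinates, whose origin is the TCP and whose axes are the flange's). Camera axes: x right, y up, looking along -z (the intrinsics and any distortion apply to the point x, -y, -z); pixel columns grow to the right and rows downward; lengths in m; the calibration is good to about 2 mm. The wrist camera is an equidistant fisheye: a pixel r from the principal point sees the ray r / f radians off the axis. A picture is of the moment at which its call begins: read the wrist's pose just before it.
- arm.job_done(): hands the job in, once; it reports no verdict.
The state is a dict: "t": time; "q": joint angles; "qd": joint speeds; "joint_efforts": joint torques, N m; "eef_pos": TCP position; "ee_rot": TCP orientation; "force": force on the tool from outside, world axes, zero at the start; "moment": the same for the moment, N m; "width": finger opening in m.
Only numpy, scipy, OpenCV 4.12 (cv2) and the standard library are available. Lean on these libraries where they do the work, as an engineer would, in place of code of your own. Each camera call takes 0.05 s, during which the arm holds its last target.

## Working session

There is one attempt and no reset: what is moved stays moved. The work goes in short steps, Python scripts to look and compute and a shell command to move; the robot and the scene stay as the last step left them, time stands still between calls to the robot, and variables do not carry over. Pictures are saved under pics/ and viewed, and the job is handed in when it is done.

```bash
ls; mkdir -p pics
cat > h.py <<'E'
import numpy as np, cv2, pickle
from station import arm
from scipy.spatial.transform import Rotation as R
def grab(name,tag):
    s=arm.get_state(); f=arm.grab_frame(name); f['state']=s
    pickle.dump(f,open(f'{tag}.pkl','wb')); cv2.imwrite(f'pics/{tag}.png',f['img'][:,:,::-1]); return f
def world(f,u,v,z=None):
    d=f['range_z'][int(round(v)),int(round(u))] if z is None else z
    p=np.array([(u-f['cx'])/f['fx']*d, -(v-f['cy'])/f['fy']*d, -d,1])
    return (np.linalg.inv(f['extrinsics'])@p)[:3]
def cloud(f):
    v,u=np.mgrid[:384,:512]; d=f['range_z']
    p=np.stack([(u-f['cx'])/f['fx']*d, -(v-f['cy'])/f['fy']*d,-d,np.ones_like(d)],-1)
    return (p@np.linalg.inv(f['extrinsics']).T)[...,:3]
E
python3 - <<'E'
from h import *
print(arm.get_state())
for n in('top','side'):
    f=grab(n,n+'0'); print(n,f['fx'],f['fy'],f['cx'],f['cy'],f['extrinsics'].round(3).tolist(),[k for k in f])
E
```

```text
pics
{'t': 0.0, 'q': array([ 1.62313373e+00,  3.59424110e-01,  1.10838043e-02, -3.66420818e-04,
       -1.22410743e+00, -2.88105334e-01]), 'qd': array([ 0.00077367,  0.00036452,  0.0002729 ,  0.00112277, -0.00197851,
       -0.00111384]), 'joint_efforts': array([ 5.11237213e-04, -5.82718277e+01,  2.93062645e+01,  6.99768305e+00,
        7.06877807e-03, -1.49211683e-04]), 'eef_pos': array([0.15757548, 0.65585342, 0.22560654]), 'ee_rot': array([ 3.13991143e+00, -1.39012519e-04, -2.35892607e-01]), 'force': array([ 0.23916614,  0.24881973, -0.79262179]), 'moment': array([-0.02540108,  0.04941567,  0.05909899]), 'width': 0.08785203144029485}
top 492.5255993213729 492.5255993213729 256.7293498192305 197.39788031789618 [[0.007, -1.0, -0.0, 0.11], [0.991, 0.007, 0.133, -0.516], [-0.133, -0.001, 0.991, -1.181], [0.0, 0.0, 0.0, 1.0]] ['img', 'range_z', 'fx', 'fy', 'cx', 'cy', 'extrinsics', 'state']
side 460.05235382455777 460.05235382455777 260.09171218630365 189.71886306851874 [[-0.899, -0.437, 0.013, 0.511], [0.322, -0.641, 0.696, -0.201], [-0.296, 0.63, 0.718, -1.173], [0.0, 0.0, 0.0, 1.0]] ['img', 'range_z', 'fx', 'fy', 'cx', 'cy', 'extrinsics', 'state']
```

View pics/top0.png

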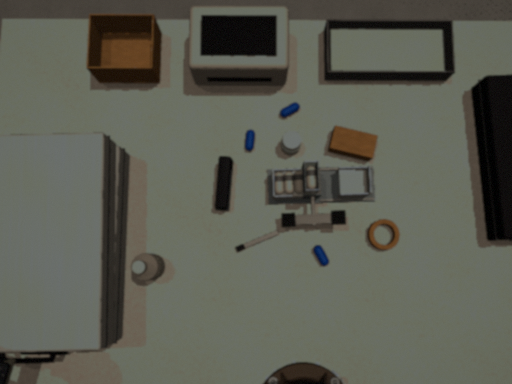

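View pics/side0.png

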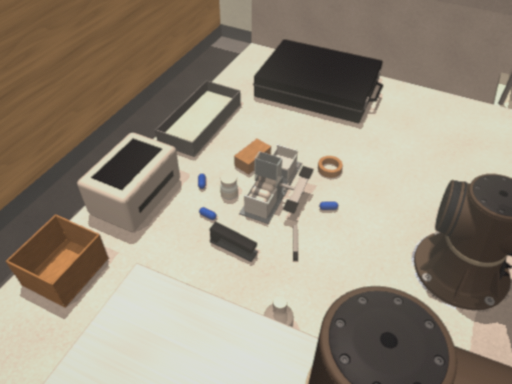

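The top view shows the feeder around (320,185), with the rocker bar in front at (313,218): left pad (288,220), right pad (339,217). The racks are at (288,184) and (355,182). The tape is at (383,235), the carton at (354,143) and the penlight at (258,241). The side view matches.

Run:
```python
from h import *
f=pickle.load(open('top0.pkl','rb'))
c=f['img'][130:270,225:415,::-1]; c=cv2.resize(np.clip(c*1.5,0,255).astype('uint8'),None,fx=4,fy=4,interpolation=cv2.INTER_CUBIC); cv2.imwrite('pics/top0c.png',c)
P=cloud(f)
for n,(u,v) in dict(lpad=(288,220),rpad=(339,217),magtop=(311,168),tape=(370,235),base=(372,185),rackr=(355,182),cart=(354,143),jar=(290,143),pen=(258,241)).items(): print(n,P[v,u].round(4))
f=pickle.load(open('side0.pkl','rb'))
c=f['img'][130:270,180:360,::-1]; c=cv2.resize(np.clip(c*1.2,0,255).astype('uint8'),None,fx=4,fy=4,interpolation=cv2.INTER_CUBIC); cv2.imwrite('pics/side0c.png',c)
```

```text
lpad [0.4583 0.0373 0.0506]
rpad [ 0.4636 -0.0812  0.0803]
magtop [ 0.572  -0.0111  0.1254]
tape [ 0.4248 -0.1656  0.027 ]
base [ 0.553  -0.179   0.0037]
rackr [ 0.5529 -0.127   0.0483]
cart [ 0.6509 -0.1266  0.0477]
jar [0.6453 0.0331 0.0662]
pen [0.409  0.1095 0.011 ]
```

View pics/top0c.png

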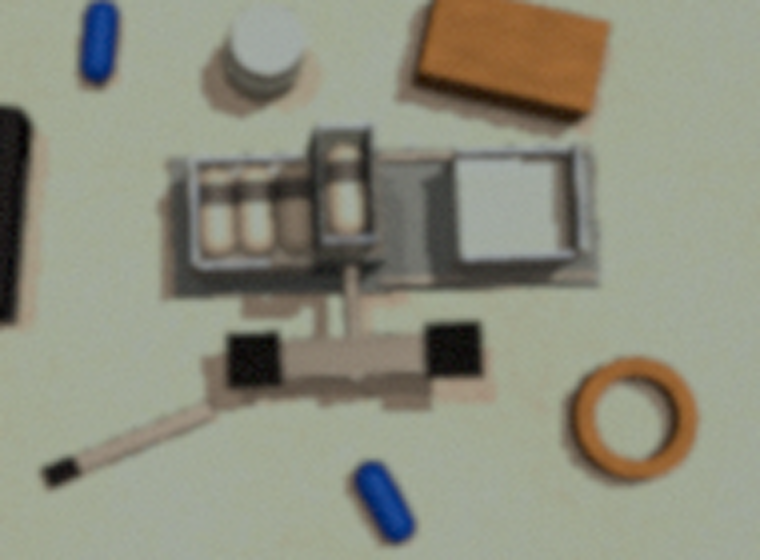

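View pics/side0c.png

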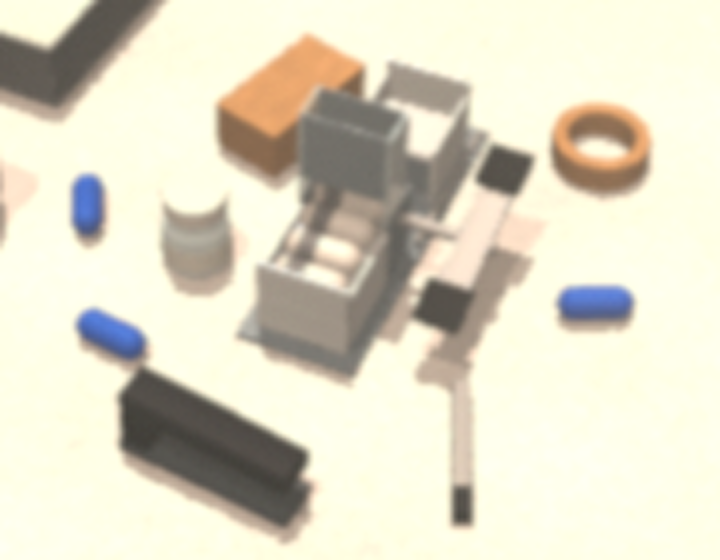

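```bash
cat > m.py <<'E'
from h import *
import sys
for n in ('top','side'):
    f=pickle.load(open(n+sys.argv[1]+'.pkl','rb')); P=cloud(f); im=f['img'].astype(float)
    m=(P[...,0]>.36)&(P[...,0]<.75)&(P[...,1]>-.3)&(P[...,1]<.2)
    # pads: dark, z>.04 in front
    dark=(im.max(-1)<45)&m&(P[...,0]<.51)&(P[...,2]>.03)
    k,l,st,c=cv2.connectedComponentsWithStats(dark.astype('uint8'))
    for i in range(1,k):
        if st[i,4]>30:
            Q=P[l==i]; print(n,'dark',st[i,4],c[i].round(1),np.median(Q,0).round(4),Q.min(0).round(3),Q.max(0).round(3))
    tall=m&(P[...,2]>.085)&(P[...,2]<.17); Q=P[tall]; print('mag',len(Q),Q.min(0).round(3),Q.max(0).round(3))
    w=m&(P[...,0]>.5)&(P[...,0]<.62)&(P[...,1]<-.06)&(P[...,2]>.063)&(P[...,2]<.08); Q=P[w]; print('rackend',len(Q),np.median(Q,0).round(4),Q.min(0).round(3),Q.max(0).round(3))
    if len(Q)>5: 
        print(np.polyfit(Q[:,0],Q[:,1],1))
E
python3 m.py 0
python3 - <<'E'
from h import *
f=pickle.load(open('top0.pkl','rb'));P=cloud(f)
np.set_printoptions(linewidth=220)
print((P[150:210:2,345:376:1,2]*1000).astype(int))
print('y at row 180',(P[180,345:380,1]*1000).astype(int))
print('x col 355',(P[160:210,360,0]*1000).astype(int),(P[160:210,360,2]*1000).astype(int))
E
```

```text
top dark 59 [224.4 203.5] [0.4971 0.1926 0.0483] [0.487 0.186 0.04 ] [0.509 0.2   0.054]
top dark 169 [337.9 217.1] [ 0.4637 -0.0787  0.0786] [ 0.447 -0.094  0.071] [ 0.478 -0.063  0.087]
top dark 169 [288.1 220.1] [0.4582 0.0375 0.0525] [0.443 0.02  0.046] [0.475 0.052 0.059]
mag 551 [ 0.461 -0.092  0.085] [0.584 0.009 0.155]
rackend 80 [ 0.5532 -0.1569  0.0693] [ 0.521 -0.161  0.063] [ 0.588 -0.097  0.074]
[-0.00938165 -0.14655399]
mag 638 [ 0.456 -0.088  0.085] [0.585 0.013 0.154]
rackend 66 [ 0.553  -0.1563  0.0683] [ 0.519 -0.162  0.063] [ 0.59  -0.11   0.075]
[-0.05598439 -0.12367423]
[[  40   45   44   45   43   47   47   47   44   44   44   46   40   44   44   47   46   48   43   43   44   42   42   44   44   45   41   40   43   43   -1]
 [  37   41   43   44   43   44   49   46   45   42   45   42   44   44   46   47   43   42   47   45   43   44   43   45   44   46   46   44   44   -2    1]
 [  17   16   20   23   27   32   30   37   36   38   40   39   42   43   46   41   47   45   44   48   48   42   45   45   46   46   44   48   43    0    0]
 [   1    4    2    9    6  
[... 4092 characters left out ...]
   0    0    0    3    0    2   -1   -1    0   -1    0    0    0   -2    1    4   -2    1    0   -3    0    1    3   -2   -4    0   -2   -1   -2]]
y at row 180 [-102 -104 -107 -110 -113 -115 -117 -120 -122 -125 -127 -129 -132 -136 -138 -141 -143 -144 -148 -150 -154 -157 -156 -155 -156 -158 -176 -179 -181 -185 -188 -190 -193 -194 -198]
x col 355 [618 615 614 610 607 604 602 587 587 586 584 581 578 577 574 571 569 565 563 561 559 556 554 552 549 546 543 541 538 536 534 531 528 524 521 522 522 521 518 515 514 511 509 507 504 502 499 497 494 492] [ 0  0 -5  0  0  4 -1 65 48 42 39 41 44 38 37 44 41 45 44 41 37 39 41 38 41 45 43 43 43 43 40 42 44 60 58 36 19  4 14 12  4  4 -1 -3 -1 -2  0 -2 -2 -2]
```

```bash
cat > plan.py <<'E'
import sys
from h import *
# target x y z yaw -> shares
def plan(x,y,z,yaw,s=None):
    s=s or arm.get_state(); Rt=R.from_euler('xyz',s['ee_rot']); T=R.from_euler('xyz',[np.pi,0,yaw])
    d=Rt.inv().apply(np.array([x,y,z])-s['eef_pos'])/.3; r=(Rt.inv()*T).as_rotvec()/np.radians(60)
    print('sh',d.round(4),'rot',r.round(4),'dist',(d*.3).round(4))
if __name__=='__main__':
    s=arm.get_state(); print(s['t'],s['eef_pos'].round(4),s['ee_rot'].round(4),s['force'].round(2),s['width'].round(4)); plan(*map(float,sys.argv[1:5]),s)
E
python3 plan.py .36 .46 .25 -.75
```

```text
Traceback (most recent call last):
  File "plan.py", line 9, in <module>
    s=arm.get_state(); print(s['t'],s['eef_pos'].round(4),s['ee_rot'].round(4),s['force'].round(2),s['width'].round(4)); plan(*map(float,sys.argv[1:5]),s)
                                                                                                   ^^^^^^^^^^^^^^^^
AttributeError: 'float' object has no attribute 'round'
```

```bash
sed -i "s/s\['width'\].round(4)/s['width']/" plan.py; python3 plan.py .36 .46 .25 -.75
```

```text
0.1 [0.1576 0.6559 0.2257] [ 3.1401e+00 -2.0000e-04 -2.3580e-01] [-0.11  0.64 -0.14] 0.08781487740650826
sh [ 0.8086  0.4774 -0.0801] rot [ 0.0014 -0.0005  0.491 ] dist [ 0.2426  0.1432 -0.024 ]
```

```bash
python3 -m inch '1 0.81 0.48 -0.08 0 0 0.49;1 0.81 0.48 -0.08 0 0 0.49;1 0.81 0.48 -0.08 0 0 0.49;1 0.81 0.48 -0.08 0 0 0.49;1 0.81 0.48 -0.08 0 0 0.49;1 0.81 0.48 -0.08 0 0 0.49;1 0.81 0.48 -0.08 0 0 0.49' 20; python3 plan.py .54 .22 .25 -1.2
```

```text
t: 0.8
eef_pos: [0.3627, 0.4567, 0.2511]
ee_rot: [-3.141, -0.0, -0.753]
force: [-0.7, 0.5, 0.3]
width: 0.0374
0.8 [0.3627 0.4567 0.2511] [-3.1414e+00 -2.0000e-04 -7.5260e-01] [-0.68  0.5   0.29] 0.03737823031630881
sh [0.9706 0.1718 0.0038] rot [-3.000e-04 -1.000e-04  4.272e-01] dist [0.2912 0.0515 0.0011]
```

```bash
python3 -m inch '1 0.97 0.17 0 0 0 0.43;1 0.97 0.17 0 0 0 0.43;1 0.97 0.17 0 0 0 0.43;1 0.97 0.17 0 0 0 0.43;1 0.97 0.17 0 0 0 0.43;1 0.97 0.17 0 0 0 0.43;1 0.97 0.17 0 0 0 0.43' 20; python3 plan.py .50 .02 .28 -1.52
```

```text
t: 1.5
eef_pos: [0.5407, 0.2204, 0.2498]
ee_rot: [3.14, -0.001, -1.204]
force: [-0.2, 0.3, -1.2]
width: -0.0
1.5 [0.5407 0.2204 0.2498] [ 3.1403e+00 -9.0000e-04 -1.2036e+00] [-0.18  0.26 -1.15] -4.82700848027513e-05
sh [ 0.5749  0.3665 -0.0995] rot [ 0.001  -0.0011  0.3022] dist [ 0.1725  0.1099 -0.0298]
```

```bash
python3 -m inch '1 0.57 0.37 -0.1 0 0 0.3;1 0.57 0.37 -0.1 0 0 0.3;1 0.57 0.37 -0.1 0 0 0.3;1 0.57 0.37 -0.1 0 0 0.3;1 0.57 0.37 -0.1 0 0 0.3;1 0.57 0.37 -0.1 0 0 0.3' 20
python3 - <<'E'
from h import *
f=grab('wrist','w1'); print(f['fx'],f['cx'],f['cy'],f['tool_from_camera'].round(3).tolist())
E
python3 plan.py .553 -.21 .25 -1.52
```

```text
t: 2.1
eef_pos: [0.4971, 0.0238, 0.281]
ee_rot: [-3.141, 0.001, -1.515]
force: [-0.3, 1.2, -0.3]
width: 0.0004
297.3186396354542 257.15095875461265 190.21785297113547 [[0.0, 0.967, 0.254, 0.068], [1.0, -0.0, 0.0, -0.001], [0.0, 0.254, -0.967, -0.159], [0.0, 0.0, 0.0, 1.0]]
2.15 [0.4974 0.0246 0.2806] [-3.1413e+00  4.0000e-04 -1.5143e+00] [ 0.53  0.24 -0.41] 0.0005717304483126313
sh [ 0.7913 -0.1409  0.1016] rot [-0.0003  0.0004  0.0054] dist [ 0.2374 -0.0423  0.0305]
```

View pics/w1.png

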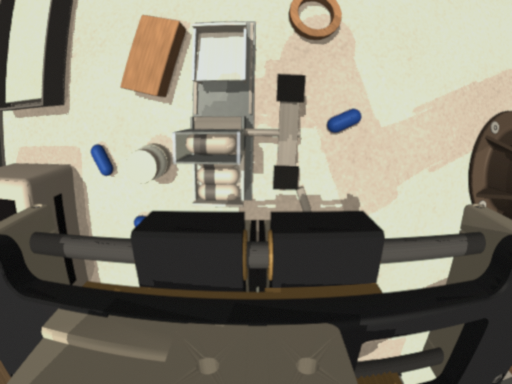

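The wrist picture shows the rack's end wall at the top (194–256, 24), the right pad at (291,88), the left pad at (286,177), and the magazine at (210,145). Next I'll move past the rack end, outside it, and take a second view.

```bash
python3 -m inch '1 0.79 -0.14 0.1 0 0 0;1 0.79 -0.14 0.1 0 0 0;1 0.79 -0.14 0.1 0 0 0;1 0.79 -0.14 0.1 0 0 0;1 0.79 -0.14 0.1 0 0 0;1 0.79 -0.14 0.1 0 0 0' 20
cat >> h.py <<'E'
def wray(f,u,v):
    s=f['state']; M=np.eye(4); M[:3,:3]=R.from_euler('xyz',s['ee_rot']).as_matrix(); M[:3,3]=s['eef_pos']; M=M@f['tool_from_camera']
    dx,dy=u-f['cx'],v-f['cy']; r=np.hypot(dx,dy)+1e-9; th=r/f['fx']
    d=np.array([np.sin(th)*dx/r,-np.sin(th)*dy/r,-np.cos(th)]); return M[:3,3],M[:3,:3]@d,d
def wpt(f,u,v):
    o,d,dc=wray(f,u,v); return o+d*f['range_z'][int(round(v)),int(round(u))]/-dc[2]
def atz(f,u,v,z):
    o,d,_=wray(f,u,v); return o+d*(z-o[2])/d[2]
E
python3 - <<'E'
from h import *
f=grab('wrist','w2')
f=pickle.load(open('w1.pkl','rb'))
for n,(u,v) in dict(endL=(197,24),endR=(252,23),rpad=(291,88),lpad=(286,177),mag=(210,145)).items(): print(n,wpt(f,u,v).round(4))
print('z-plane', atz(f,291,88,.079),atz(f,286,177,.053), atz(f,195,22,.072),atz(f,256,22,.072))
im=cv2.resize(f['img'][0:220,120:340],None,fx=3,fy=3,interpolation=cv2.INTER_CUBIC)[:600]; cv2.imwrite('pics/w1c.png',im[:,:,::-1])
E
python3 plan.py .553 -.19 .06 -1.52
```

```text
t: 2.75
eef_pos: [0.5538, -0.2122, 0.2476]
ee_rot: [3.137, 0.0, -1.516]
force: [-0.2, 0.3, -0.4]
width: 0.0007
endL [ 0.5836 -0.1569  0.0724]
endR [ 0.5172 -0.178   0.0121]
rpad [ 0.4637 -0.0779  0.0803]
lpad [0.4592 0.0372 0.0531]
mag [ 0.5501 -0.0088  0.1287]
z-plane [ 0.4635363  -0.07798094  0.079     ] [0.45919361 0.03725887 0.053     ] [ 0.58645257 -0.15978539  0.072     ] [ 0.51023553 -0.1608375   0.072     ]
2.8 [ 0.5535 -0.2105  0.2482] [ 3.1380e+00  5.0000e-04 -1.5154e+00] [-0.56  0.14 -0.12] 0.0004487154049906242
sh [-0.068  -0.0042  0.6273] rot [0.0034 0.0005 0.0044] dist [-0.0204 -0.0013  0.1882]
```

View pics/w1c.png

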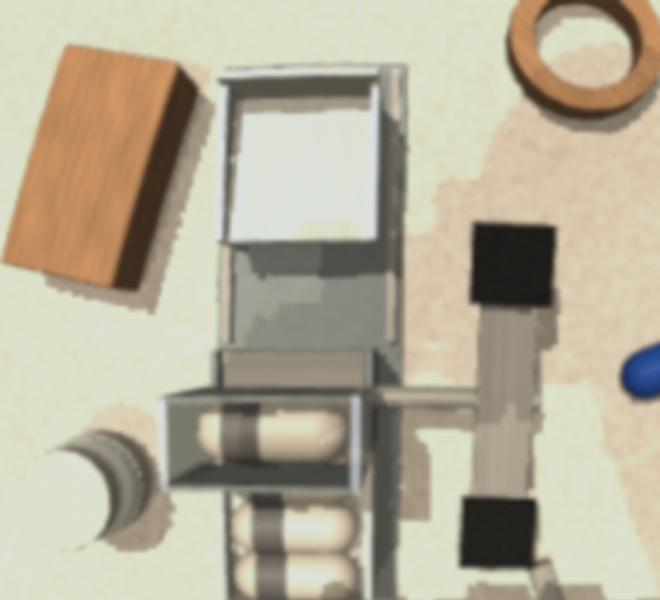

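View pics/w2.png

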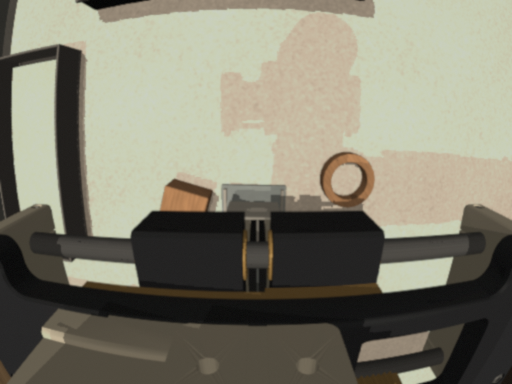

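The second view shows the end wall just ahead of the fingers at (222–286, 186). The carton at (188,195) and the tape at (348,180) are both clear. Next I'll go down outside the wall.

```bash
python3 -m inch '1 -0.05 0 0.69 0 0 0;1 -0.05 0 0.69 0 0 0;1 -0.05 0 0.69 0 0 0;1 -0.05 0 0.69 0 0 0;1 -0.05 0 0.69 0 0 0;1 -0.05 0 0.69 0 0 0;1 -0.05 0 0.69 0 0 0' 20; python3 plan.py .5525 -.17 .04 -1.52
python3 - <<'E'
from h import *
grab('side','s2'); f=pickle.load(open('s2.pkl','rb'))
c=f['img'][100:240,220:400,::-1]; c=cv2.resize(c,None,fx=4,fy=4,interpolation=cv2.INTER_CUBIC); cv2.imwrite('pics/s2c.png',c)
E
```

```text
t: 3.5
eef_pos: [0.5542, -0.1943, 0.0458]
ee_rot: [-3.139, -0.001, -1.512]
force: [0.5, -1.1, 0.9]
width: 0.0006
3.5 [ 0.5542 -0.1943  0.0458] [-3.1388e+00 -8.0000e-04 -1.5115e+00] [ 0.49 -1.14  0.89] 0.0006454412400358155
sh [-0.0811  0.0009  0.0193] rot [-0.0027 -0.0008  0.0081] dist [-0.0243  0.0003  0.0058]
```

View pics/s2c.png

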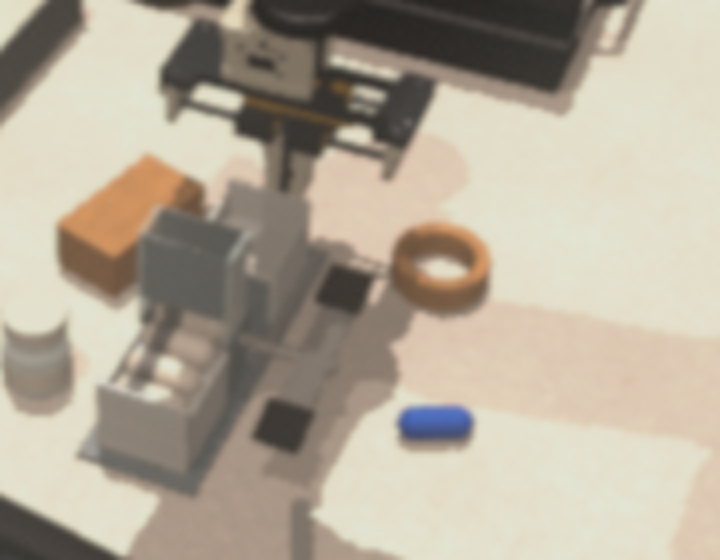

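The closed fingers stand upright just outside the end wall, centred on it at about (288,185) in the crop. Next comes a slow push inward.

```bash
python3 -m inch '1 -0.02 0 0 0 0 0;1 -0.04 0 0 0 0 0;1 -0.06 0 0 0 0 0;1 -0.08 0 0 0 0 0;1 -0.1 0 0 0 0 0;1 -0.12 0 0 0 0 0;1 -0.14 0 0 0 0 0;1 -0.16 0 0 0 0 0;1 -0.18 0 0 0 0 0;1 -0.2 0 0 0 0 0' 20; python3 plan.py .5525 -.12 .04 -1.52
```

```text
t: 4.55
eef_pos: [0.5487, -0.1344, 0.0435]
ee_rot: [-3.141, -0.0, -1.513]
force: [2.3, -1.9, 0.4]
width: 0.0005
4.55 [ 0.5487 -0.1344  0.0435] [-3.1415 -0.     -1.5134] [ 2.29 -1.93  0.36] 0.0004583567628471339
sh [-0.0473 -0.0153  0.0117] rot [-0.0001 -0.      0.0063] dist [-0.0142 -0.0046  0.0035]
```

Contact is made, at about 2 N. I'll carry on toward the stop in fine steps.

```bash
python3 -m inch '1 -0.01 0 0 0 0 0;1 -0.02 0 0 0 0 0;1 -0.03 0 0 0 0 0;1 -0.03 0 0 0 0 0' 20; python3 -m inch '1 -0.01 0 0 0 0 0;1 -0.02 0 0 0 0 0;1 -0.02 0 0 0 0 0' 20
python3 - <<'E'
from h import *
f=grab('top','t3'); c=f['img'][130:270,225:415,::-1]; c=cv2.resize(np.clip(c*1.5,0,255).astype('uint8'),None,fx=4,fy=4,interpolation=cv2.INTER_CUBIC); cv2.imwrite('pics/t3c.png',c)
E
```

```text
t: 4.95
eef_pos: [0.5476, -0.1255, 0.0433]
ee_rot: [3.141, 0.0, -1.513]
force: [-0.1, 0.4, -0.2]
width: 0.0002
t: 5.25
eef_pos: [0.5474, -0.1238, 0.0435]
ee_rot: [3.14, -0.004, -1.514]
force: [5.4, -27.3, -5.7]
width: 0.0001
```

View pics/t3c.png

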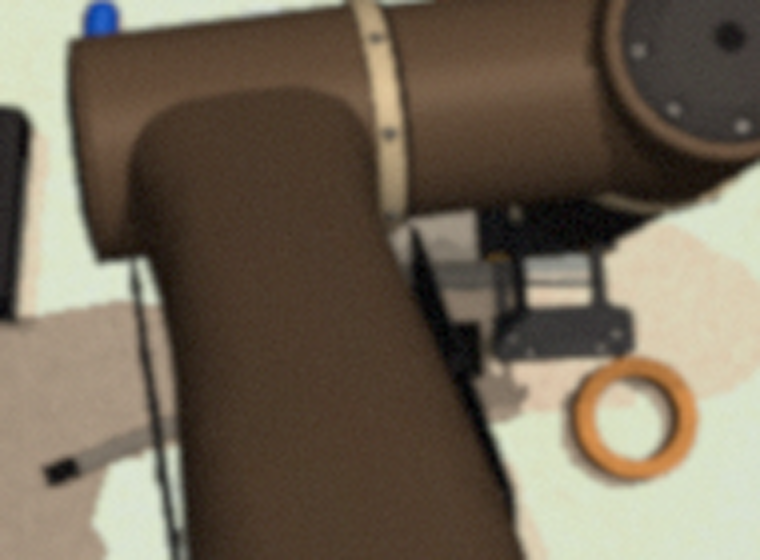

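The force reached 27 N with movement stalled, which looks like the hard stop. In the top view the arm hides the rack. I'll back off and rise, then measure.

```bash
python3 -m inch '1 0.02 0 0 0 0 0;1 0.06 0 0 0 0 0;1 0.1 0 0 0 0 0;1 0.12 0 0 0 0 0;1 0.12 0 -0.15 0 0 0;1 0.12 0 -0.3 0 0 0;1 0.12 0 -0.5 0 0 0;1 0.12 0 -0.65 0 0 0;1 0.12 0 -0.65 0 0 0' 20;  python3 plan.py .50 .02 .26 -1.52
```

```text
t: 6.2
eef_pos: [0.553, -0.1566, 0.2461]
ee_rot: [-3.13, -0.002, -1.513]
force: [-0.3, 1.2, -0.5]
width: 0.0001
6.2 [ 0.553  -0.1566  0.2461] [-3.1303e+00 -1.8000e-03 -1.5126e+00] [-0.33  1.2  -0.52] 0.0001285117633003874
sh [-0.5979  0.1417 -0.0492] rot [-0.0108 -0.0017  0.007 ] dist [-0.1794  0.0425 -0.0148]
```

```bash
python3 - <<'E'
from h import *
grab('side','side3'); grab('top','top3');f=pickle.load(open('side3.pkl','rb'))
c=f['img'][100:240,220:400,::-1]; c=cv2.resize(c,None,fx=4,fy=4,interpolation=cv2.INTER_CUBIC); cv2.imwrite('pics/s3c.png',c)
E
python3 m.py 3
```

```text
top dark 1638 [435.9 144.3] [ 0.5023 -0.121   0.6389] [ 0.494 -0.176  0.577] [ 0.51  -0.031  0.682]
top dark 1635 [290.9 197.7] [0.43   0.0706 0.6862] [0.361 0.025 0.044] [0.51  0.103 0.732]
top dark 338 [427.2 163.6] [ 0.5059 -0.1458  0.5011] [ 0.499 -0.164  0.435] [ 0.51  -0.13   0.573]
top dark 546 [404.6 196.5] [ 0.4751 -0.1537  0.3511] [ 0.456 -0.197  0.323] [ 0.509 -0.122  0.356]
top dark 592 [379.6 225.1] [ 0.3974 -0.0248  0.6918] [ 0.36  -0.028  0.651] [ 0.438 -0.01   0.73 ]
top dark 58 [224.5 203.4] [0.4986 0.1918 0.0478] [0.487 0.186 0.042] [0.509 0.198 0.056]Traceback (most recent call last):
  File "m.py", line 12, in <module>
    tall=m&(P[...,2]>.085)&(P[...,2]<.17); Q=P[tall]; print('mag',len(Q),Q.min(0).round(3),Q.max(0).round(3))
                                                                         ~~~~~^^^
    return umr_minimum(a, axis, None, out, keepdims, initial, where)
ValueError: zero-size array to reduction operation minimum which has no identity
```

View pics/s3c.png

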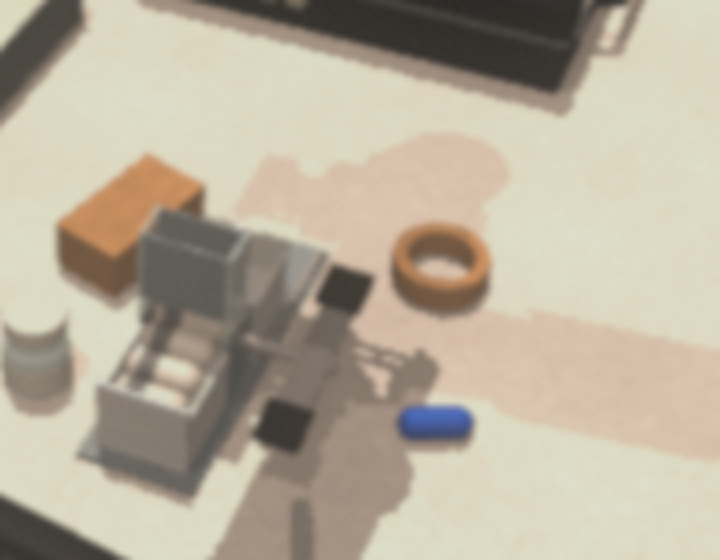

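The rack now sits in against the gate, and the base plate is bare beyond it at (300,270). The rocker bar hasn't changed. I'll check with the wrist camera from the earlier spot.

```bash
python3 -m inch '1 -0.6 0.14 -0.08 0 0 0;1 -0.6 0.14 -0.08 0 0 0;1 -0.6 0.14 -0.08 0 0 0;1 -0.6 0.14 -0.08 0 0 0;1 -0.6 0.14 -0.08 0 0 0;1 -0.6 0.14 -0.08 0 0 0' 20;  python3 - <<'E'
from h import *
f=grab('wrist','w4')
im=cv2.resize(f['img'][0:220,120:340],None,fx=3,fy=3,interpolation=cv2.INTER_CUBIC)[:600]; cv2.imwrite('pics/w4c.png',im[:,:,::-1])
E
```

```text
t: 6.9
eef_pos: [0.4968, 0.0221, 0.2612]
ee_rot: [3.14, -0.0, -1.511]
force: [0.7, -0.3, 0.0]
width: 0.0001
```

View pics/w4c.png

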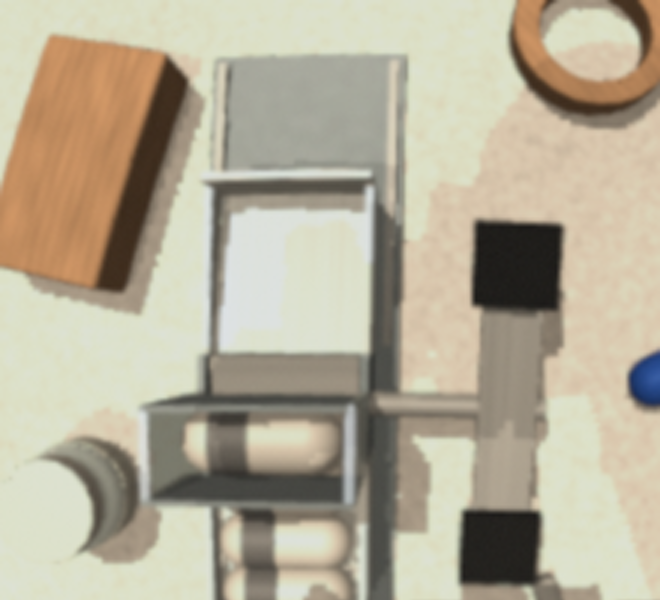

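```bash
python3 - <<'E'
from h import *
f=pickle.load(open('w4.pkl','rb'))
g=lambda a,b,z:atz(f,120+(a+.5)/3-.5,(b+.5)/3-.5,z).round(4)
print('wall',g(205,183,.072),g(373,174,.072)); print('plate',g(217,59,.006),g(407,56,.006))
print('rpad',g(517,265,.079),'lpad',g(501,547,.053)); print('mag',g(140,406,.15),g(352,402,.15),g(142,502,.15),g(352,503,.15))
print(wpt(f,120+517/3,265/3),wpt(f,120+501/3,547/3))
E
python3 plan.py .462 -.08 .12 -1.52
```

```text
wall [ 0.5865 -0.1064  0.072 ] [ 0.5208 -0.1113  0.072 ]
plate [ 0.6015 -0.1801  0.006 ] [ 0.5123 -0.1831  0.006 ]
rpad [ 0.464  -0.0782  0.079 ] lpad [0.459  0.0375 0.053 ]
mag [ 0.5853 -0.023   0.15  ] [ 0.5189 -0.0266  0.15  ] [0.5844 0.0075 0.15  ] [0.5174 0.0044 0.15  ]
[ 0.46348017 -0.07798911  0.07796769] [0.45845708 0.03803832 0.05249502]
6.95 [0.497  0.0213 0.2612] [ 3.1394e+00 -6.0000e-04 -1.5125e+00] [-0.53 -0.28 -0.98] 0.0007724712670318876
sh [0.3302 0.1352 0.4712] rot [ 0.0021 -0.0005  0.0071] dist [0.0991 0.0405 0.1414]
```

The wall-to-plate-edge distance is 73 mm against 70 mm expected at home. That is within calibration error, and the hard-stop force backs it up, so the rack is home. The gate is still left: right pad at z 0.078, left pad at z 0.052. Next I'll go over the right pad, slightly outboard so the gripper body keeps clear of the magazine.

```bash
python3 -m inch '1 0.35 0.135 0.2 0 0 0;1 0.35 0.135 0.2 0 0 0;1 0.35 0.135 0.4 0 0 0;1 0.35 0.135 0.53 0 0 0;1 0.35 0.135 0.53 0 0 0' 20;  python3 plan.py .462 -.086 .085 -1.53;  python3 - <<'E'
from h import *
f=grab('side','s5')
c=f['img'][100:240,220:400,::-1]; c=cv2.resize(c,None,fx=4,fy=4,interpolation=cv2.INTER_CUBIC); cv2.imwrite('pics/s5c.png',c)
E
```

```text
t: 7.45
eef_pos: [0.4587, -0.0885, 0.0983]
ee_rot: [3.133, -0.0, -1.518]
force: [-0.2, -0.2, -0.4]
width: 0.0003
7.45 [ 0.4587 -0.0885  0.0983] [ 3.1331e+00 -3.0000e-04 -1.5181e+00] [-0.2  -0.17 -0.39] 0.00027642340670078794
sh [-0.0076 -0.0117  0.0442] rot [ 0.0081 -0.0003  0.0113] dist [-0.0023 -0.0035  0.0133]
```

View pics/s5c.png

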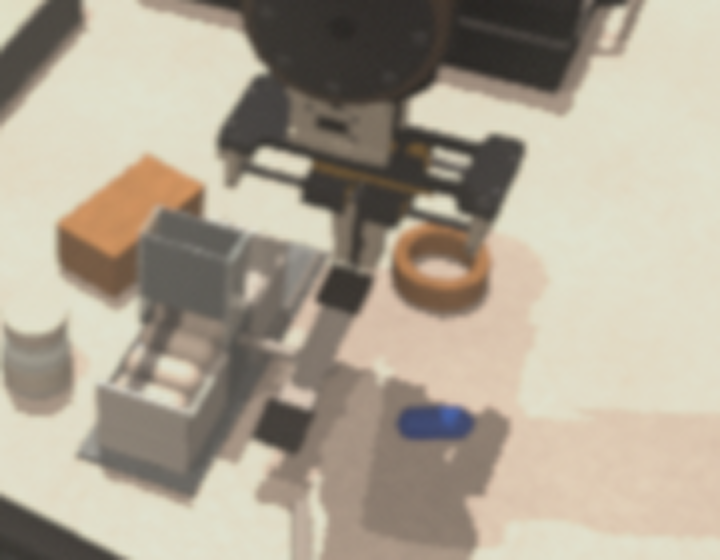

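```bash
python3 - <<'E'
from h import *
f=pickle.load(open('s5.pkl','rb')); s=f['state']; print(s['eef_pos'],arm.get_state()['eef_pos'])
def pr(p):
    c=f['extrinsics']@np.append(p,1); u=f['cx']+f['fx']*c[0]/-c[2]; v=f['cy']-f['fy']*c[1]/-c[2]; return ((u-220)*4,(v-100)*4)
p=s['eef_pos'];print('tip',pr(p))
for dx in(-.021,.021):
  for dy in(-.01,.01): print(pr(p+[dx,dy,0]))
print('pad',pr([.4637,-.078,.079]),[pr([.4637+a,-.078+b,.079+b*-.22]) for a,b in((-.017,-.017),(.017,-.017),(-.017,.017),(.017,.017))])
E
python3 - <<'E'
from h import *
f=grab('wrist','w5'); cv2.imwrite('pics/w5c.png',cv2.resize(f['img'][130:300,150:400],None,fx=3,fy=3)[:,:,::-1])
E
```

```text
[ 0.45873374 -0.08845824  0.09829548] [ 0.45878347 -0.08826169  0.09780752]
tip (np.float64(358.0006929354736), np.float64(256.9666423782993))
(np.float64(391.06728844284316), np.float64(257.4735461302877))
(np.float64(380.7700401191844), np.float64(274.9008879140092))
(np.float64(335.6679543383316), np.float64(239.37629100570894))
(np.float64(324.92990753332083), np.float64(256.4596743961307))
pad (np.float64(343.5469004118031), np.float64(283.84927979482677)) [(np.float64(375.2265318699135), np.float64(272.7007537976069)), (np.float64(330.8167539971962), np.float64(258.0372450714086)), (np.float64(356.5350670893654), np.float64(310.1844843051306)), (np.float64(311.72124221923104), np.float64(295.0491947372618))]
```

View pics/w5c.png

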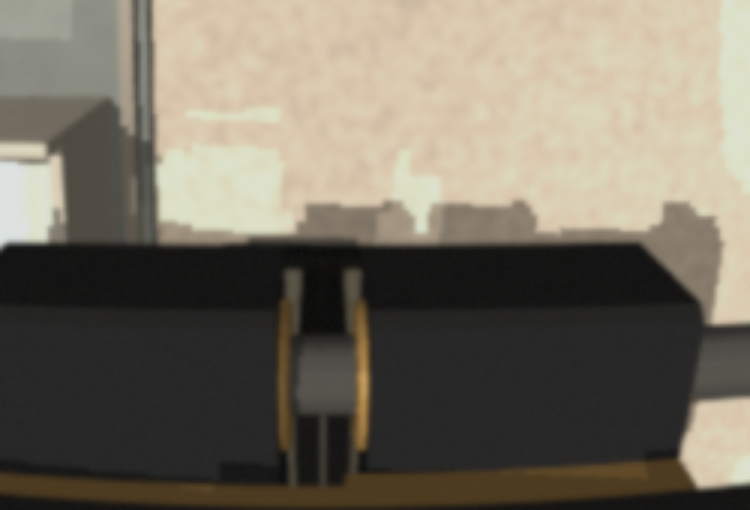

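The projection agrees with the side view: the tips are over the pad, about 10 mm outboard. I'll shift inward a little and press down.

```bash
python3 -m inch '1 -0.01 -0.015 0.02 0 0 0;1 -0.01 -0.015 0.04 0 0 0;1 -0.01 -0.015 0.06 0 0 0;1 -0.01 -0.015 0.08 0 0 0;1 -0.01 -0.015 0.1 0 0 0;1 -0.01 -0.015 0.12 0 0 0;1 -0.01 -0.015 0.13 0 0 0' 20; python3 -m inch '1 0 0 0.01 0 0 0;1 0 0 0.02 0 0 0' 20
```

```text
t: 8.25
eef_pos: [0.4677, -0.0825, 0.0642]
ee_rot: [-3.141, -0.0, -1.513]
force: [0.2, -1.8, 3.3]
width: 0.0003
t: 8.45
eef_pos: [0.4676, -0.0826, 0.0585]
ee_rot: [-3.141, -0.0, -1.513]
force: [-0.0, -2.3, 3.1]
width: 0.0004
```

```bash
python3 -m inch '1 0 0 0.01 0 0 0;1 0 0 0.02 0 0 0;1 0 0 0.02 0 0 0' 20; python3 -m inch '1 0 0 0.01 0 0 0;1 0 0 0.01 0 0 0' 20
```

```text
t: 8.75
eef_pos: [0.4679, -0.0825, 0.0536]
ee_rot: [-3.141, -0.0, -1.513]
force: [-4.8, 0.8, 18.5]
width: 0.0005
t: 8.95
eef_pos: [0.4681, -0.0825, 0.0529]
ee_rot: [-3.14, -0.001, -1.512]
force: [-14.5, 4.0, 47.6]
width: 0.0004
```

The force hit a hard stop at z ≈ 0.053 (48 N), which is the expected fully-down height. I'll lift off straight up and look.

```bash
python3 -m inch '1 0 0 -0.02 0 0 0;1 0 0 -0.05 0 0 0;1 0 0 -0.15 0 0 0;1 0.15 0 -0.3 0 0 0;1 0.3 0.2 -0.5 0 0 0;1 0.4 0.3 -0.6 0 0 0;1 0.4 0.3 -0.6 0 0 0;1 0.4 0.3 -0.6 0 0 0' 20
python3 - <<'E'
from h import *
f=grab('side','s6')
c=f['img'][100:240,220:400,::-1]; c=cv2.resize(c,None,fx=4,fy=4,interpolation=cv2.INTER_CUBIC); cv2.imwrite('pics/s6c.png',c)
E
python3 plan.py .45 .03 .27 -1.52
```

```text
t: 9.75
eef_pos: [0.3836, -0.2093, 0.233]
ee_rot: [-3.137, -0.001, -1.515]
force: [1.0, 0.7, -0.1]
width: 0.0005
9.8 [ 0.3838 -0.2089  0.2322] [-3.1373e+00 -5.0000e-04 -1.5155e+00] [-0.92 -0.59  0.3 ] 0.0004458614440185709
sh [-0.783  -0.2649 -0.1253] rot [-0.0041 -0.0005  0.0043] dist [-0.2349 -0.0795 -0.0376]
```

View pics/s6c.png

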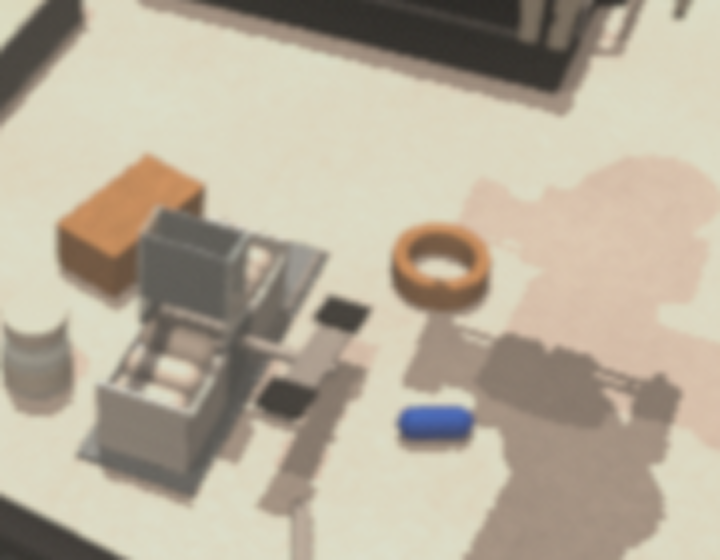

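The gate is now right, with the right pad low at (343,314) and the left pad raised. A vial shows in the right rack at (258,262). I'll take the wrist view.

```bash
python3 -m inch '1 -0.78 -0.4 -0.12 0 0 0;1 -0.78 -0.4 -0.12 0 0 0;1 -0.78 -0.4 -0.12 0 0 0;1 -0.78 -0.4 -0.12 0 0 0;1 -0.78 -0.4 -0.12 0 0 0;1 -0.78 -0.4 -0.12 0 0 0;1 -0.78 -0.4 -0.12 0 0 0' 20;  python3 - <<'E'
from h import *
f=grab('wrist','w7')
im=cv2.resize(f['img'][0:220,120:340],None,fx=3,fy=3,interpolation=cv2.INTER_CUBIC)[:600]; cv2.imwrite('pics/w7c.png',im[:,:,::-1])
E
```

```text
t: 10.5
eef_pos: [0.4914, 0.0358, 0.2641]
ee_rot: [3.139, -0.0, -1.51]
force: [0.4, -1.0, -0.9]
width: 0.0006
```

View pics/w7c.png

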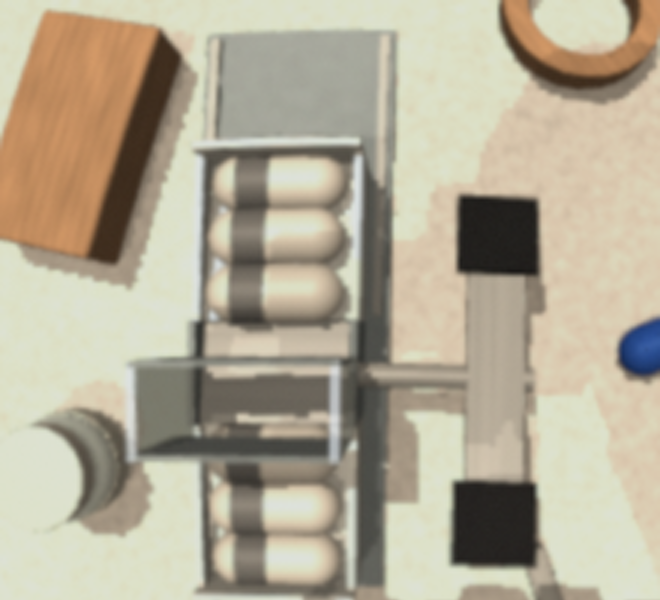

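Three vials lie in the right rack at (280,182), (275,236) and (275,292), three are still in the left rack, and the magazine is empty. One numeric check before handing in.

Run:
```python
from h import *
f=pickle.load(open('w7.pkl','rb'))
w=lambda a,b:np.median([wpt(f,120+a/3+i,b/3+j) for i in(-2,-1,0,1,2) for j in (-2,-1,0,1,2)],0)
rp,lp=w(498,235),w(494,522); print('pads',rp.round(4),lp.round(4),'tilt',np.arctan2(lp[2]-rp[2],lp[1]-rp[1]))
for a,b in((280,182),(275,236),(275,292),(275,465),(275,507),(275,559)): print(wpt(f,120+a/3,b/3).round(4))
g=lambda a,b,z:atz(f,120+(a+.5)/3-.5,(b+.5)/3-.5,z).round(4)
print('wall',g(197,152,.072),g(362,142,.072)); print('plate',g(210,34,.006),g(396,31,.006))
s=arm.get_state(); print(s['t'],s['eef_pos'],abs(s['qd']).max(),s['force'])
f2=grab('side','s7'); a=pickle.load(open('side3.pkl','rb'))['img'].astype(int)
f3=grab('wrist','w8'); d=abs(f3['img'][40:200,180:250].astype(int)-f['img'][40:200,180:250]).mean(); print('wrist diff',d)
```

```text
pads [ 0.4637 -0.0786  0.0533] [0.4594 0.0363 0.0793] tilt 0.22252440937821882
[ 0.5521 -0.0942  0.0669]
[ 0.5519 -0.0714  0.0717]
[ 0.5501 -0.0489  0.0756]
[0.5469 0.019  0.0769]
[0.5471 0.0368 0.0718]
[0.5474 0.06   0.0658]
wall [ 0.5861 -0.106   0.072 ] [ 0.5207 -0.1111  0.072 ]
plate [ 0.6016 -0.1807  0.006 ] [ 0.513  -0.1831  0.006 ]
10.55 [0.49062315 0.03434803 0.26402092] 0.03393445350710156 [ 0.00441678 -0.46524587 -0.13649428]
wrist diff 22.299375
```

The wrist difference is larger than I expected, so I'll check that frame.

Run:
```python
from h import *
f=grab('wrist','w9'); s=f['state']; print(s['t'],s['eef_pos'],s['ee_rot'],abs(s['qd']).max())
g=pickle.load(open('w8.pkl','rb')); h=pickle.load(open('w7.pkl','rb')); print(g['state']['eef_pos'],h['state']['eef_pos'])
for a,b in((f,g),(g,h)): print(abs(a['img'].astype(int)-b['img'])[40:200,180:250].mean())
cv2.imwrite('pics/w9c.png',cv2.resize(np.hstack([h['img'][0:220,170:340],f['img'][0:220,170:340]]),None,fx=2.3,fy=2.3)[:,:,::-1])
```

```text
10.65 [0.49015258 0.03272717 0.26448333] [ 3.13950551e+00 -4.95669868e-04 -1.51331653e+00] 0.018615368019651843
[0.49024958 0.03336867 0.26421791] [0.49139903 0.03575426 0.26405642]
5.1188095238095235
22.299375
```

View pics/w9c.png

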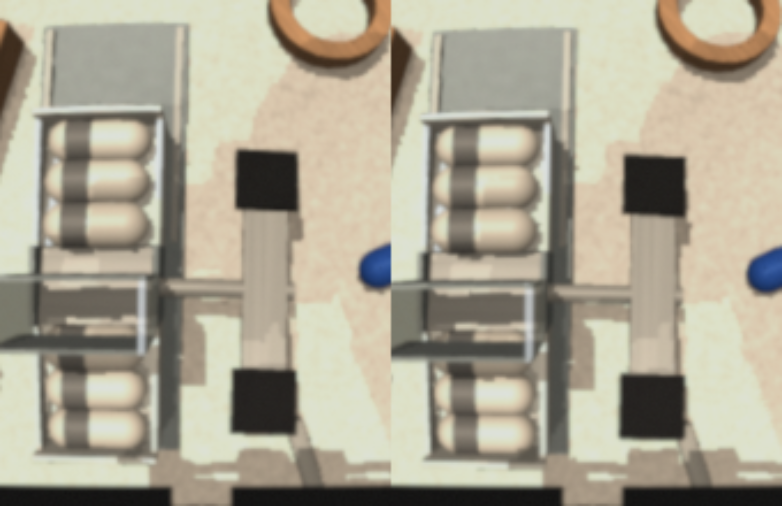

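The two frames show the same arrangement, so the difference came only from the arm settling. All is at rest, and I'm handing the job in.

```bash
python3 -m inch '1 0 0 0 0 0 0;1 0 0 0 0 0 0;1 0 0 0 0 0 0' ; python3 -c "
from station import arm
print(arm.job_done())"
```

```text
t: 11.0
eef_pos: [0.4908, 0.0324, 0.2657]
ee_rot: [-3.141, 0.0, -1.514]
force: [-0.1, 0.6, -0.0]
width: 0.0002
the job is handed in; nothing more can be done
None
```

I pushed the right-hand rack home and pressed the gate fully over, and the three waiting vials rolled into the right-hand rack. I handed the job in at about 11 s; no verdict is reported.

- **Rack:** I pushed it in with the closed fingertips until it stalled against a hard stop at about 27 N.
- **Gate:** I pressed the right pad down until it stopped at about z = 53 mm, with up to 48 N on the fingertips. That was well above the 2 N needed but under the 120 N wrist limit.
- **Vials:** The last wrist views show three vials in each rack and an empty magazine. The vials' tops read about 66–77 mm above the counter, as expected for vials lying in the racks.
- **Gate tilt:** The pads read z = 53 mm on the right and 79 mm on the left. That is a bar tilt of 0.22 rad from level, which is the full-right stop.
- **Bystanders:** Nothing else was touched. The jar, tape, carton and penlight looked unmoved in the pictures; I did not measure the stapler or bottle afterwards.

**Measurements that disagreed:**
- The distance from the rack's end wall to the base plate's edge read about 73 mm where 70 mm was expected. That would put the rack slightly past home, so I took it as calibration error because of the hard-stop force.
- A frame comparison just before hand-in showed a larger difference than expected. It was the arm still settling by 2–3 mm, not a change in the scene.

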